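# Turn the reversed battery pack round in its charging dock and start the charge

## Robot

A 6-joint arm with a two-finger parallel gripper is mounted at the origin on the work surface. World frame = base frame: x ahead of the robot, y to its left, z up, the work surface at z = 0. Lengths are in m, angles in rad, forces in N, time in s.
With the tool pointing down it reaches from about 0.4 to 0.825 m from the base axis. Payload 7 kg.
Tool frame: the origin (TCP) lies midway between the tips of the shut fingers; the grasp point (between the pads) lies 19 mm behind it; z points along the fingers, y is the line along which they close (so a half turn about z gives the same grasp; the last joint's range is limited). The gripper opens to 88 mm and grips with 3 to 60 N. Pads are 19 mm wide; open, the fingers measure 130 mm over their backs; the gripper's body (78 mm by 193 mm) begins 47 mm behind the grasp point.
Start: joints at [1.448, 0.359, 0.012, 0, -1.224, -0.288], TCP at [0.27, 0.619, 0.227] pointing down, gripper open.
Joint ranges: [-3.07, 3.07], [-1.43, 2.12], [-1.02, 1.25], [-3.03, 1.67], [-3.05, -0], [-3.03, 3.03]. Speed limits (rad/s): [2.39, 2.39, 3.01, 3.14, 3.14, 3.14].

## Interface

Orientations are given as a unit quaternion [x, y, z, w].
In Python, from rig import readout, vision, order gives the robot as it stands.
- The arm moves only by the tool move_arm, never from a script. Its argument "steps" is a list of rows, each an object of numbers: "tx", "ty", "tz": the shift along the tool's x, y, z in mm; "rx", "ry", "rz": the turn, a rotation vector about the tool's x, y, z in rad. A call has 1 to 20 rows; each row is the pose to reach, as a shift and turn from the pose commanded when the call began, along the tool's axes at that moment; what a row does not reach only later rows make up. A row lasts 1/8 s, in which the tool goes at most 62.5 mm and 10.7 degrees, less where a joint would pass 70% of its speed; a pose out of reach is approached as far as the arm can. A call with a gripper value outside its range is refused whole. "claw" is the opening, from 0 (shut) to 1 (fully open), set as the call begins (left out, the last holds). The fingers move at their own pace and stop on an object; the grip force is fixed at half the most. Time passes only in rows, so rows that repeat a pose let the fingers close. It gives the time, the measured TCP pose, the force, the opening and the grip force at its end, in the units of the state.
- readout.state(): the state, without advancing time (a new reading comes with each control period).
- vision.grab_frame(name): name is "scene" or "side" or "wrist"; returns the picture (400x640x3 uint8, red, green, blue); there is no depth.
- vision.camera_model(name): a dict with "K" (3x3 intrinsics, pixels), "k1" (the pictures are not rectified: a ray, as slopes to the right and down, at radius r is drawn at 1 + k1 r^2 times it, then the intrinsics apply), "R" (3x3) and "t" (3): a world point X has camera coordinates R X + t; the wrist camera has in their place "mount" (4x4, takes a point from camera to tool coordinates, whose origin is the TCP and whose axes are the flange's). Camera axes: x right, y down, z forward; pixel columns grow to the right and rows downward; lengths in m; the calibration is good to about 2 mm. A picture is of the moment at which its call begins: read the wrist's pose just before it. camera_model takes no time and is no camera call.
- order.hand_in(): hands the job in; it is judged then, once.
Trained networks look in the newest picture that a camera, given by its name, has taken for a name from the list of things; names that differ only in an ending like _2 or _b are one class to them, and where a whole thing is asked for, a point or a joint stands for the part that bears it (a point fixed in the world has none). Each returns a list of dicts, best first, with "score" (0 to 1); they miss things now and then, are a little off and sometimes report something else, mostly with a low value. They report only what shows in the picture. A call takes as long as a camera call. They do not tell look-alikes from the thing itself.
- vision.recognise(query, camera): "bbox" ([left, top, right, bottom] in pixels, round what is visible of it).
The state is a dict: "t": time; "qpos": joint angles; "qd": joint speeds; "joint_efforts": joint torques, N m; "position": TCP position; "tcp_rot": TCP orientation; "force": force on the tool from outside, world axes, zero at the start; "moment": the same for the moment, N m; "opening": finger opening in m; "finger_force": force on a finger pad.
Only numpy, scipy, OpenCV 4.12 (cv2) and the standard library are available. Lean on these libraries where they do the work, as an engineer would, in place of code of your own. Each camera call takes 0.05 s, during which the arm holds its last target. There are 200 camera calls.

## Task

The battery pack in the charging dock was slid in the wrong way round. Draw it out of the bay, turn it end for end and slide it fully home with its notched contact end first, without ramming it; then turn the dock's selector the shorter way round until its pointer points at the domed charging lamp. Leave the other things on the bench where they are.

Things in the scene. Friction and masses are not known exactly. Their poses are not given: they have to be found in the camera images.
- dock: Charging dock fixed to the bench. Origin on the bench top in the middle of the bay's mouth; x points into the bay (away from the robot), y left, z up. The bay is an open-topped channel along x, ended by the stop at x = 112 mm, the face of a housing 50 mm high that goes on to x = 176. Beside it (-y) a console, x 0 to 112, y -56 to -176 mm, 34 mm high, carries the selector.
- bay_mouth (a point): Middle of the bay's mouth, 11 mm above the bench (dock x = 0). Side rails 12 mm thick, 30 mm high leave 88 mm between them from x = 16 mm to the stop; from x = 16 out to x = -4 mm they flare to 100 mm. Lips on the rails, 24.5 to 30 mm up, reach in to 38 mm either side of the middle, over the pack's edges: the pack can only slide in or out along x, flat on the bench.
- bay_stop (a point): Middle of the bay's stop face, 11 mm above the bench (dock x = 112 mm, y = 0). The pack's contact end lies against it when home. From it a contact tongue sticks out 10 mm towards the mouth, 30 mm wide, 19 mm high; it enters the pack's notch, or keeps a reversed pack 10 mm out.
- pack_center (a point): Centre, half-way up, of the battery pack in the bay: black, 160 x 84 x 22 mm (x, y, z), about 0.55 kg, too wide to grip across. Its x axis points to the notched contact end. At the start it is in the bay reversed: loop handle inwards, notched end sticking out towards the robot, its inner end 1 to 32 mm short of the tongue. It slides flat on the bench (friction coefficient 0.5 to 0.75).
- pack_loop (a point): Middle of the opening in the loop handle at the pack's other end, half-way up (pack x = -52 mm). The opening goes right through, 28 mm along the pack by 62 mm across, between the case, two 11 mm arms and the end bar (14 mm thick, outer face at pack x = -80 mm). Fingers can hook into it from above, or pinch the bar.
- pack_contacts (a point): Middle of the pack's contact end (pack x = +80 mm), half-way up: in it a notch 38 mm wide and 13 mm deep that takes the dock's contact tongue
- selector (a joint): Angle of the programme selector, rad: counter-clockwise from above is positive, it turns without end either way and stays where left (friction about 0.03 Nm). At 0 the pointer points along the dock's -x (to the robot); the pointer's direction in the dock's frame is (-cos q, -sin q)
- selector_axis (a point): point on the selector's vertical axis, half-way up its grip (54 mm above the bench), at dock x = 45, y = -116 mm. The grip is an upright bar 44 mm long, 12 mm thick, 41 to 63 mm above the bench, on a skirt of 51 mm diameter; the bar lies along the pointer's direction
- selector_pointer (a point): tip of the selector's pointer, a small nose at one end of the grip bar, 34 mm from the axis
- charge_lamp: The charging lamp: a domed clear lens in a steel bezel, 19 mm across, 10 mm high, fixed on the console 47 mm from the selector's axis; origin under its centre. It sits on one side of the selector, 100 degrees from the dock's -x; a flat steel plug 9 mm across fills the like place on the other side (which side is which varies)
- spare_pack: a second battery pack of the same shape, lying apart on the mat (bystander); origin at its underside's centre
- tape_roll: roll of tape 72 mm across, 19 mm high, lying flat beside the dock (bystander); origin at its underside's centre
- screwdriver: screwdriver 170 mm long lying along its x axis (bystander); origin at its underside's centre
- flux_jar: closed jar 42 mm across, 48 mm high, in front of the console (bystander); origin at its underside's centre
- open_phone: phone with its back off, 146 x 71 x 8 mm (bystander); origin at its underside's centre
- screw_tray: divided screw tray 120 x 170 x 24 mm (bystander); origin at its underside's centre
Not all that is in view belongs to the job. What is shaped like the part that bears pack_center but green is not meant.

How it is judged:
On the way, in this order (a step that is already met when the one before it is completed fails the run):
1. the pack is drawn out of the bay (x of pack_center in the frame of dock below -0.06 m), for 0.1 s.
2. the pack is fully home in the bay, contact end first (distance between pack_contacts and bay_stop below 0.005 m and angle between the x axis of pack_center and the x axis of dock, either way round below 0.05 rad), for 0.2 s.
3. the selector points at the charging lamp (horizontal distance between selector_pointer and charge_lamp below 0.0145 m), for 0.2 s.
At the end, for the whole second after the job is handed in: The pack lies in the bay with its contact end within 5 mm of the stop and within 0.05 rad of the bay's direction, at rest; the selector's pointer points at the charging lamp within about 9 degrees, at rest; the other things have not been moved (all of step 2 and horizontal distance between selector_pointer and charge_lamp below 0.0145 m and linear speed of pack below 0.01 m/s and velocity of joint selector between -0.05 and 0.05 rad/s); the robot touches nothing.
It fails at once if the selector is turned the long way round (half a turn from where it stood) (distance of selector_pointer from where it was at the start of the episode above 0.0676882 m).
It fails at once if the pack is rammed against the dock (over 70 N) (contact force between pack and dock above 70 N).
It fails at once if one of the other things on the bench is moved more than 15 mm (distance of any of spare_pack, tape_roll, screwdriver, flux_jar, open_phone, screw_tray from where it was at the start of the episode above 0.015 m).
It also fails if it takes over 72 s, if anything falls off the work surface, if the arm or the gripper's body presses on something with over 40 N, if the wrist force passes 120 N, or if a joint passes its speed limit or range.

## Working session

There is one attempt and no reset: what is moved stays moved. The work goes in short steps, Python scripts to look and compute and a tool call to move; the robot and the scene stay as the last step left them, time stands still between calls to the robot, and variables do not carry over. Pictures are saved under pics/ and viewed, at most 10 in all, crops included, and the job is handed in when it is done.

Besides the shell and the picture viewer there is one more tool, called as a command line: name --argument value ..., lists and objects as JSON in quotes. move_arm: Moves the arm, as the interface text tells. Its arguments: {"type":"object","properties":{"steps":{"type":"array"},"claw":{"type":"number"}},"required":["steps"]}

```bash
mkdir -p pics; ls; python3 - <<'E'
from rig import readout, vision, order
import cv2,json,numpy as np
s=readout.state(); print({k:np.round(v,4).tolist() for k,v in s.items()})
for c in ["scene","side"]:
    im=vision.grab_frame(c); cv2.imwrite(f"pics/{c}0.png",im[:,:,::-1])
    m=vision.camera_model(c); print(c,{k:np.round(v,4).tolist() for k,v in m.items()})
    for q in ["dock","pack_center","selector","charge_lamp","spare_pack","flux_jar","tape_roll","screwdriver","open_phone","screw_tray","pack_loop","pack_contacts","selector_pointer"]:
        try: print(q,[(np.round(d["bbox"]).tolist(),round(d["score"],2)) for d in vision.recognise(q,c)][:3])
        except Exception as e: print(q,e)
m=vision.camera_model("wrist"); print({k:np.round(v,4).tolist() for k,v in m.items()})
E
```

```text
pics
{'t': 0.0, 'qpos': [1.4481, 0.3594, 0.011, -0.0004, -1.2241, -0.2881], 'qd': [-0.0008, -0.0003, 0.001, 0.0007, -0.0008, 0.0], 'joint_efforts': [0.0006, -58.2716, 29.3058, 6.997, 0.0072, -0.0001], 'position': [0.2694, 0.6184, 0.2256], 'tcp_rot': [0.979, -0.204, -0.0001, 0.0008], 'force': [-0.5784, -0.3011, 0.4424], 'moment': [-0.0086, 0.0009, -0.0524], 'finger_force': 0.0, 'opening': 0.0879}
scene {'K': [[428.1818, 0.0, 324.0289], [0.0, 428.1818, 202.6278], [0.0, 0.0, 1.0]], 'k1': 0.0085, 'R': [[-0.5484, 0.8362, 0.0016], [0.5598, 0.3686, -0.7421], [-0.6211, -0.4061, -0.6703]], 't': [0.3643, -0.2643, 1.7451]}
dock [([232.0, 192.0, 331.0, 259.0], 0.93)]
pack_center [([404.0, 200.0, 438.0, 243.0], 0.9), ([359.0, 255.0, 406.0, 305.0], 0.83), ([285.0, 199.0, 334.0, 237.0], 0.82)]
selector [([273.0, 195.0, 285.0, 205.0], 0.62), ([190.0, 147.0, 245.0, 180.0], 0.49), ([346.0, 223.0, 380.0, 252.0], 0.29)]
charge_lamp []
spare_pack [([471.0, 248.0, 510.0, 301.0], 0.8)]
flux_jar [([284.0, 182.0, 297.0, 199.0], 0.7)]
tape_roll [([324.0, 235.0, 349.0, 254.0], 0.54)]
screwdriver [([271.0, 192.
[... 1096 characters left out ...]
0], 0.53)]
screwdriver [([354.0, 217.0, 372.0, 232.0], 0.17)]
open_phone [([311.0, 262.0, 364.0, 286.0], 0.56)]
screw_tray [([403.0, 284.0, 473.0, 344.0], 0.56)]
pack_loop [([283.0, 148.0, 306.0, 178.0], 0.92), ([312.0, 200.0, 357.0, 234.0], 0.7), ([215.0, 181.0, 261.0, 217.0], 0.69)]
pack_contacts [([218.0, 178.0, 262.0, 218.0], 0.88), ([326.0, 180.0, 409.0, 248.0], 0.71), ([308.0, 196.0, 358.0, 231.0], 0.64)]
selector_pointer [([360.0, 218.0, 376.0, 234.0], 0.65)]
{'K': [[345.1312, 0.0, 310.823], [0.0, 345.1312, 198.3464], [0.0, 0.0, 1.0]], 'k1': -0.0546, 'mount': [[0.0008, -0.9654, -0.2608, 0.0706], [1.0, 0.0006, 0.0007, 0.0004], [-0.0005, -0.2608, 0.9654, -0.1577], [0.0, 0.0, 0.0, 1.0]]}
```

```bash
cat > h.py <<'E'
import numpy as np, cv2
from rig import readout, vision
from scipy.spatial.transform import Rotation as Ro
def cam(c, s=None):
    m=vision.camera_model(c); K=np.array(m["K"])
    if c!="wrist": return K,m["k1"],np.array(m["R"]),np.array(m["t"])
    s=s or readout.state(); M=np.array(m["mount"]); T=np.eye(4)
    T[:3,:3]=Ro.from_quat(s["tcp_rot"]).as_matrix(); T[:3,3]=s["position"]
    W=np.linalg.inv(T@M); return K,m["k1"],W[:3,:3],W[:3,3]
def proj(cm,X):
    K,k1,R,t=cm; X=np.atleast_2d(X)@R.T+t; p=X[:,:2]/X[:,2:]; r2=(p**2).sum(1,keepdims=True)
    p=p*(1+k1*r2); return p@K[:2,:2].T+K[:2,2]
def back(cm,uv,z):
    K,k1,R,t=cm; d=(np.atleast_2d(uv)-K[:2,2])/K[0,0]; p=d.copy()
    for _ in range(20): p=d/(1+k1*(p**2).sum(1,keepdims=True))
    D=np.c_[p,np.ones(len(p))]@R; C=-R.T@t; l=(z-C[2])/D[:,2]; return C+D*l[:,None]
E
python3 - <<'E'
import cv2,numpy as np
from h import *
a=cv2.imread("pics/scene0.png"); b=cv2.imread("pics/side0.png")
A=cv2.resize(a[130:320,180:520],(800,447),interpolation=cv2.INTER_CUBIC)
cv2.imwrite("pics/sc.png",A)
c=cam("scene"); d=cam("side")
for n,u in dict(green=(382,280),p421=(421,221),bay=(310,218),spare=(490,275),sel=(279,200),jar=(290,190),tape=(336,245)).items(): print(n,back(c,u,.02).round(3))
for n,u in dict(p297=(297,162),p239=(239,197),p331=(331,216),spare=(220,154),sel=(364,225),jar=(348,247),tape=(325,191)).items(): print(n,back(d,u,.02).round(3))
E
```

```text
green [[0.727 0.233 0.02 ]]
p421 [[0.452 0.229 0.02 ]]
bay [[ 0.634 -0.073  0.02 ]]
spare [[0.546 0.477 0.02 ]]
sel [[ 0.62  -0.209  0.02 ]]
jar [[ 0.559 -0.209  0.02 ]]
tape [[0.687 0.058 0.02 ]]
p297 [[0.709 0.213 0.02 ]]
p239 [[0.435 0.209 0.02 ]]
p331 [[ 0.608 -0.075  0.02 ]]
spare [[0.524 0.452 0.02 ]]
sel [[ 0.659 -0.179  0.02 ]]
jar [[ 0.552 -0.209  0.02 ]]
tape [[0.677 0.027 0.02 ]]
```

View pics/sc.png

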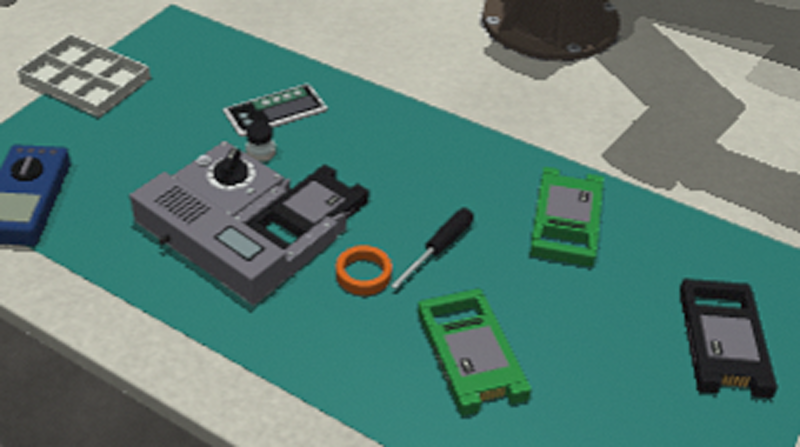

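The scene crop shows what could be taken for the pack: the black one in the bay at full-frame pixel (316,217), a black spare alone on the mat (490,275), and green ones at (382,280) and (421,221). A blue meter with a dial lies at about (190,215). I choose the black pack in the bay, and the wrist view will check it.

move_arm --steps '[{"tx": 616, "ty": 539, "tz": -100, "rz": -0.4}, {"tx": 616, "ty": 539, "tz": -100, "rz": -0.4}, {"tx": 616, "ty": 539, "tz": -100, "rz": -0.4}, {"tx": 616, "ty": 539, "tz": -100, "rz": -0.4}, {"tx": 616, "ty": 539, "tz": -100, "rz": -0.4}, {"tx": 616, "ty": 539, "tz": -100, "rz": -0.4}, {"tx": 616, "ty": 539, "tz": -100, "rz": -0.4}, {"tx": 616, "ty": 539, "tz": -100, "rz": -0.4}, {"tx": 616, "ty": 539, "tz": -100, "rz": -0.4}, {"tx": 616, "ty": 539, "tz": -100, "rz": -0.4}, {"tx": 616, "ty": 539, "tz": -100, "rz": -0.4}, {"tx": 616, "ty": 539, "tz": -100, "rz": -0.4}, {"tx": 616, "ty": 539, "tz": -100, "rz": -0.4}, {"tx": 616, "ty": 539, "tz": -100, "rz": -0.4}, {"tx": 616, "ty": 539, "tz": -100, "rz": -0.4}, {"tx": 616, "ty": 539, "tz": -100, "rz": -0.4}, {"tx": 616, "ty": 539, "tz": -100, "rz": -0.4}, {"tx": 616, "ty": 539, "tz": -100, "rz": -0.4}]'

```text
$.steps[0]: bad value
```

```bash
python3 - <<'E'
from h import *
import json
s=readout.state(); print(s["t"],np.round(s["position"],4),np.round(s["tcp_rot"],4))
im=vision.grab_frame("wrist"); cv2.imwrite("pics/w1.png",im[:,:,::-1]); json.dump({k:np.array(s[k]).tolist() for k in ("position","tcp_rot")},open("w1.json","w"))
for q in ["dock","pack_center","selector","charge_lamp","flux_jar","tape_roll"]:
    print(q,[(np.round(d["bbox"]).tolist(),round(d["score"],2)) for d in vision.recognise(q,"wrist")][:3])
E
```

```text
1.4 [0.2696 0.6188 0.2266] [ 0.979 -0.204  0.    -0.   ]
dock []
pack_center []
selector []
charge_lamp []
flux_jar []
tape_roll []
```

View pics/w1.png

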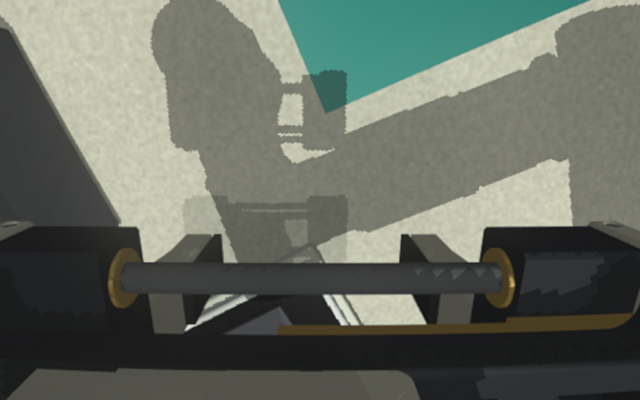

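move_arm --steps '[{"tx": 535, "ty": 552, "tz": -135, "rx": 0, "ry": 0, "rz": -0.4}]'

```text
t: 1.88
position: [0.2903, 0.5623, 0.235]
tcp_rot: [0.994, -0.109, -0.0, 0.002]
force: [0.9, -1.3, 0.9]
opening: 0.088
finger_force: 0.0
```

move_arm --steps '[{"tx": 388, "ty": 592, "tz": -125, "rx": 0, "ry": 0, "rz": -0.22}, {"tx": 388, "ty": 592, "tz": -125, "rx": 0, "ry": 0, "rz": -0.22}, {"tx": 388, "ty": 592, "tz": -125, "rx": 0, "ry": 0, "rz": -0.22}, {"tx": 388, "ty": 592, "tz": -125, "rx": 0, "ry": 0, "rz": -0.22}, {"tx": 388, "ty": 592, "tz": -125, "rx": 0, "ry": 0, "rz": -0.22}, {"tx": 388, "ty": 592, "tz": -125, "rx": 0, "ry": 0, "rz": -0.22}, {"tx": 388, "ty": 592, "tz": -125, "rx": 0, "ry": 0, "rz": -0.22}, {"tx": 388, "ty": 592, "tz": -125, "rx": 0, "ry": 0, "rz": -0.22}, {"tx": 388, "ty": 592, "tz": -125, "rx": 0, "ry": 0, "rz": -0.22}, {"tx": 388, "ty": 592, "tz": -125, "rx": 0, "ry": 0, "rz": -0.22}, {"tx": 388, "ty": 592, "tz": -125, "rx": 0, "ry": 0, "rz": -0.22}, {"tx": 388, "ty": 592, "tz": -125, "rx": 0, "ry": 0, "rz": -0.22}, {"tx": 388, "ty": 592, "tz": -125, "rx": 0, "ry": 0, "rz": -0.22}, {"tx": 388, "ty": 592, "tz": -125, "rx": 0, "ry": 0, "rz": -0.22}, {"tx": 388, "ty": 592, "tz": -125, "rx": 0, "ry": 0, "rz": -0.22}]'

```text
t: 3.75
position: [0.5382, -0.1012, 0.3625]
tcp_rot: [1.0, -0.001, 0.0, -0.0]
force: [0.7, -0.0, -1.0]
opening: 0.0874
finger_force: 0.0
```

```bash
python3 - <<'E'
from h import *
import json
s=readout.state(); print(s["t"],np.round(s["position"],4),np.round(s["tcp_rot"],4))
im=vision.grab_frame("wrist"); cv2.imwrite("pics/w2.png",im[:,:,::-1]); json.dump({k:np.array(s[k]).tolist() for k in ("position","tcp_rot")},open("w2.json","w"))
for q in ["dock","pack_center","selector","charge_lamp","flux_jar","tape_roll","selector_pointer"]:
    print(q,[(np.round(d["bbox"]).tolist(),round(d["score"],2)) for d in vision.recognise(q,"wrist")][:3])
E
```

```text
3.75 [ 0.5382 -0.1012  0.3625] [ 1.e+00 -1.e-03  1.e-04 -1.e-04]
dock [([251.0, 0.0, 444.0, 118.0], 0.61)]
pack_center [([16.0, 0.0, 146.0, 90.0], 0.86), ([255.0, 27.0, 327.0, 151.0], 0.64), ([54.0, 161.0, 156.0, 257.0], 0.56)]
selector [([364.0, 154.0, 448.0, 250.0], 0.68), ([360.0, 56.0, 400.0, 107.0], 0.65)]
charge_lamp [([359.0, 57.0, 398.0, 108.0], 0.53), ([405.0, 70.0, 423.0, 86.0], 0.52)]
flux_jar [([368.0, 126.0, 402.0, 158.0], 0.57)]
tape_roll [([182.0, 28.0, 230.0, 84.0], 0.77)]
selector_pointer [([362.0, 57.0, 398.0, 103.0], 0.78)]
```

View pics/w2.png

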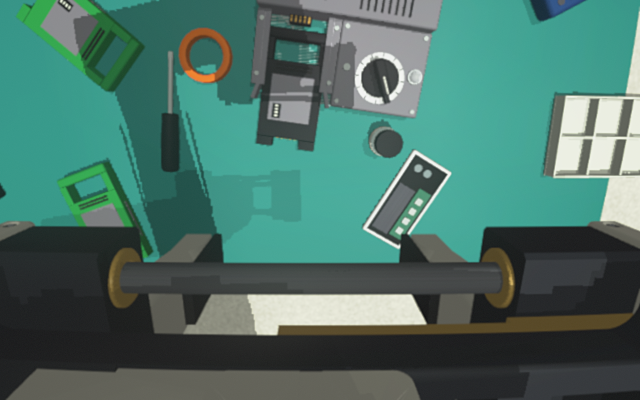

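The wrist view shows the black pack in the bay, notched end at about (285,145) and its loop inside at (297,50). The selector sits at (379,78) with its pointer down to (386,103). The domed lamp is on the right at (415,77), and the flat plug is on the left. I'll take one close crop to measure from.

```bash
python3 - <<'E'
import cv2
a=cv2.imread("pics/w2.png")[0:160,240:450]
cv2.imwrite("pics/w2c.png",cv2.resize(a,None,fx=3.75,fy=3.75,interpolation=cv2.INTER_CUBIC))
E
```

```text
(no output)
```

View pics/w2c.png

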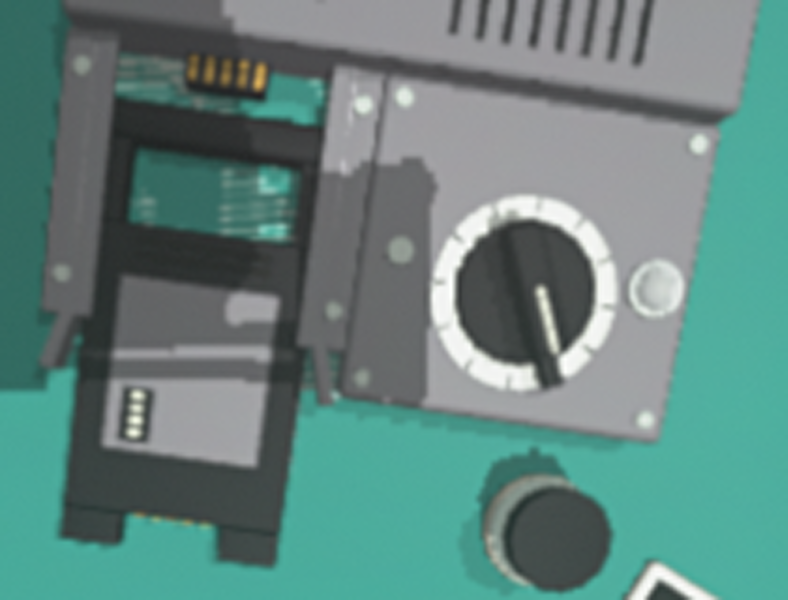

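```bash
python3 - <<'E'
from h import *
import json
from scipy.optimize import least_squares
s=json.load(open("w2.json")); c=cam("wrist",s)
px=lambda l: np.array(l)/3.75+[240,0]
def T(p,P): 
    P=np.array(P,float)/1000; a=p[2]; R=np.array([[np.cos(a),-np.sin(a),0],[np.sin(a),np.cos(a),0],[0,0,1]])
    return P@R.T+[p[0],p[1],0]
D=[(0,-176,34),(0,-56,34),(112,-176,34),(53.2,-162.3,39),(53.2,-69.7,34),(45,-116,35)]
u=px([(660,438),(343,397),(720,122),(656,288),(400,250),(523,292)])
r=least_squares(lambda p:(proj(c,T(p,D))-u).ravel(),[.6,-.07,-.1]); d=r.x
print("dock",d.round(4),r.fun.reshape(-1,2).round(1).tolist())
# pack: x axis reversed
P=[(80,42,22),(80,-42,22),(-38,31,22),(-38,-31,22),(-66,31,22),(-66,-31,22)]
# reversed => pack +y is at dock -y (image right)
v=px([(274,565),(60,535),(296,242),(128,222),(303,163),(136,146)])
r=least_squares(lambda p:(proj(c,T(p,P))-v).ravel(),[.6,-.07,3.0]); p=r.x
print("pack",p.round(4),r.fun.reshape(-1,2).round(1).tolist())
ca,sa=np.cos(d[2]),np.sin(d[2]); q=p[:2]-d[:2]; print("pack in dock",ca*q[0]+sa*q[1],-sa*q[0]+ca*q[1],p[2]-d[2])
tip=back(c,px([(553,383)]),.05)[0]; ax=T(d,[(45,-116,50)])[0]; w=(tip-ax)[:2]; w=[ca*w[0]+sa*w[1],-sa*w[0]+ca*w[1]]
print("q",np.degrees(np.arctan2(-w[1],-w[0])),np.hypot(*w),ax,T(d,[(53.2,-162.3,0)]))
print("jar",back(c,[(389,144)],.048), "tape",back(c,[(206,56)],.019),"phone corners",back(c,[(417,150),(364,226)],.008))
print("driver",back(c,[(170,52),(170,170)],.01),"green2",back(c,[(60,180),(108,162)],.022),"greenA",back(c,[(142,45),(103,88)],.022))
E
```

```text
dock [ 0.6149 -0.0735 -0.1278] [[0.4, 1.0], [-0.9, 0.2], [0.6, -0.6], [0.3, -0.6], [-0.4, 0.2], [0.0, 0.0]]
pack [ 0.6289 -0.0764  2.9967] [[0.8, 1.1], [0.1, 0.8], [-0.5, 0.8], [-0.8, -0.7], [0.7, 0.3], [-0.4, -2.1]]
pack in dock 0.014179261583615195 -0.0011166301856214923 3.1244088102232705
q 23.217581859864886 0.03299233397464973 [ 0.64478341 -0.19428938  0.05      ] [[ 0.64701778 -0.24125679  0.        ]]
jar [[ 0.55768069 -0.2087135   0.048     ]] tape [[0.67557145 0.04161137 0.019     ]] phone corners [[ 0.5446066  -0.26025224  0.008     ]
 [ 0.42497722 -0.18555359  0.008     ]]
driver [[0.68296494 0.09475647 0.01      ]
 [0.51539938 0.11097447 0.01      ]] green2 [[0.50335159 0.27929106 0.022     ]
 [0.53018628 0.19877341 0.022     ]] greenA [[0.69114679 0.1283321  0.022     ]
 [0.63561625 0.19110868 0.022     ]]
```

Pose found: the dock is at (0.615, -0.0735) with yaw -0.128. The pack's loop is at (0.680, -0.083), and the selector stands at about 23° with the lamp at +100°, so it turns counter-clockwise. I'll go above the loop with the fingers shut.

move_arm --claw 0 --steps '[{"tx": 142, "ty": -18, "tz": 100, "rx": 0, "ry": 0, "rz": 0.126}, {"tx": 142, "ty": -18, "tz": 100, "rx": 0, "ry": 0, "rz": 0.126}, {"tx": 142, "ty": -18, "tz": 160, "rx": 0, "ry": 0, "rz": 0.126}, {"tx": 142, "ty": -18, "tz": 220, "rx": 0, "ry": 0, "rz": 0.126}, {"tx": 142, "ty": -18, "tz": 270, "rx": 0, "ry": 0, "rz": 0.126}, {"tx": 142, "ty": -18, "tz": 295, "rx": 0, "ry": 0, "rz": 0.126}, {"tx": 142, "ty": -18, "tz": 295, "rx": 0, "ry": 0, "rz": 0.126}, {"tx": 142, "ty": -18, "tz": 295, "rx": 0, "ry": 0, "rz": 0.126}]'

```text
t: 5.15
position: [0.6819, -0.0846, 0.0693]
tcp_rot: [0.998, -0.064, 0.001, 0.0]
force: [-0.5, -0.2, 1.1]
opening: 0.0131
finger_force: 0.0
```

```bash
python3 - <<'E'
from h import *
import json
s=readout.state(); print(s["t"],np.round(s["position"],4),np.round(s["tcp_rot"],4),np.round(s["qpos"],2),s["opening"])
im=vision.grab_frame("wrist")[:,:,::-1].copy(); c=cam("wrist",s)
p=[.6289,-.0764,2.9967]; a=p[2]; R=np.array([[np.cos(a),-np.sin(a)],[np.sin(a),np.cos(a)]])
L=np.array([(-38,31),(-38,-31),(-66,-31),(-66,31)])/1000@R.T+p[:2]
u=proj(c,np.c_[L,[.022]*4]); cv2.polylines(im,[u.round().astype(int)],True,(0,0,255),1); print(u.round())
cv2.imwrite("pics/w3.png",im)
E
```

```text
5.15 [ 0.6819 -0.0846  0.0693] [ 9.979e-01 -6.430e-02  1.200e-03  1.000e-04] [ 0.16  0.5  -0.15  0.   -0.92  1.28] 0.013092274561065426
[[357. 245.]
 [260. 244.]
 [259. 202.]
 [359. 203.]]
```

View pics/w3.png

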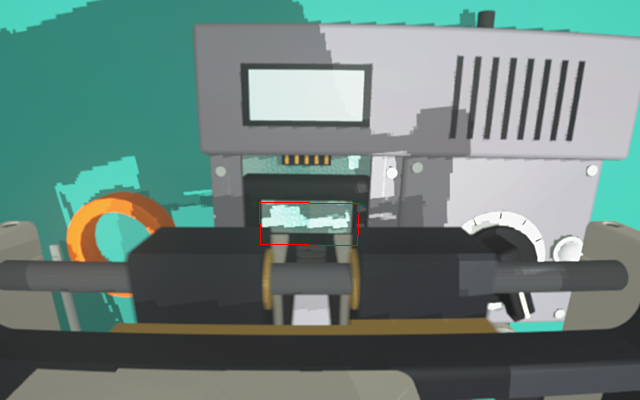

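The outlined prediction (259–359, 202–245) sits on the loop's real opening, so I'll go in with the fingers shut.

move_arm --claw 0 --steps '[{"tx": -1, "ty": 0, "tz": 0, "rx": 0, "ry": 0, "rz": 0}, {"tx": -1, "ty": 0, "tz": 15, "rx": 0, "ry": 0, "rz": 0}, {"tx": -1, "ty": 0, "tz": 30, "rx": 0, "ry": 0, "rz": 0}, {"tx": -1, "ty": 0, "tz": 38, "rx": 0, "ry": 0, "rz": 0}, {"tx": -1, "ty": 0, "tz": 46, "rx": 0, "ry": 0, "rz": 0}, {"tx": -1, "ty": 0, "tz": 54, "rx": 0, "ry": 0, "rz": 0}, {"tx": -1, "ty": 0, "tz": 61, "rx": 0, "ry": 0, "rz": 0}, {"tx": -1, "ty": 0, "tz": 61, "rx": 0, "ry": 0, "rz": 0}]'

```text
t: 6.2
position: [0.6791, -0.0844, 0.0057]
tcp_rot: [0.998, -0.065, -0.001, 0.0]
force: [-0.6, -0.1, -0.2]
opening: 0.0005
finger_force: 0.0
```

move_arm --claw 0.15 --steps '[{"tx": -2, "ty": 0, "tz": 0, "rx": 0, "ry": 0, "rz": 0}, {"tx": -5, "ty": 0, "tz": 0, "rx": 0, "ry": 0, "rz": 0}, {"tx": -9, "ty": 0, "tz": 0, "rx": 0, "ry": 0, "rz": 0}, {"tx": -15, "ty": 0, "tz": 0, "rx": 0, "ry": 0, "rz": 0}, {"tx": -22, "ty": 0, "tz": 0, "rx": 0, "ry": 0, "rz": 0}, {"tx": -30, "ty": 0, "tz": 0, "rx": 0, "ry": 0, "rz": 0}, {"tx": -38, "ty": 0, "tz": 0, "rx": 0, "ry": 0, "rz": 0}, {"tx": -46, "ty": 0, "tz": 0, "rx": 0, "ry": 0, "rz": 0}]'

```text
t: 7.2
position: [0.6343, -0.0783, 0.0071]
tcp_rot: [0.998, -0.064, 0.001, -0.0]
force: [5.0, -0.7, 3.3]
opening: 0.0133
finger_force: 2.5
```

move_arm --steps '[{"tx": -8, "ty": 0, "tz": 0, "rx": 0, "ry": 0, "rz": 0}, {"tx": -16, "ty": 0, "tz": 0, "rx": 0, "ry": 0, "rz": 0}, {"tx": -24, "ty": 0, "tz": 0, "rx": 0, "ry": 0, "rz": 0}, {"tx": -32, "ty": 0, "tz": 0, "rx": 0, "ry": 0, "rz": 0}, {"tx": -40, "ty": 0, "tz": 0, "rx": 0, "ry": 0, "rz": 0}, {"tx": -48, "ty": 0, "tz": 0, "rx": 0, "ry": 0, "rz": 0}, {"tx": -56, "ty": 0, "tz": 0, "rx": 0, "ry": 0, "rz": 0}, {"tx": -64, "ty": 0, "tz": 0, "rx": 0, "ry": 0, "rz": 0}, {"tx": -72, "ty": 0, "tz": 0, "rx": 0, "ry": 0, "rz": 0}, {"tx": -80, "ty": 0, "tz": 0, "rx": 0, "ry": 0, "rz": 0}, {"tx": -86, "ty": 0, "tz": 0, "rx": 0, "ry": 0, "rz": 0}, {"tx": -90, "ty": 0, "tz": 0, "rx": 0, "ry": 0, "rz": 0}, {"tx": -90, "ty": 0, "tz": 0, "rx": 0, "ry": 0, "rz": 0}]'

```text
t: 8.82
position: [0.5445, -0.0667, 0.0067]
tcp_rot: [0.998, -0.065, 0.0, -0.0]
force: [3.8, -0.9, 3.0]
opening: 0.0128
finger_force: 2.0
```

```bash
python3 - <<'E'
from h import *
s=readout.state(); print(s["t"],np.round(s["position"],4),np.round(s["qpos"],2))
for c in ["scene","side"]:
    im=vision.grab_frame(c)[:,:,::-1]; cv2.imwrite(f"pics/{c}1.png",im)
a=cv2.imread("pics/scene1.png")[170:260,230:360]; b=cv2.imread("pics/side1.png")[160:260,260:420]
cv2.imwrite("pics/v1.png",np.vstack([cv2.resize(a,(400,277),interpolation=2),cv2.resize(b,(400,250),interpolation=2)]))
E
```

```text
8.825 [ 0.5445 -0.0667  0.0067] [ 0.24  0.4  -0.52 -0.   -0.65  1.21]
```

View pics/v1.png

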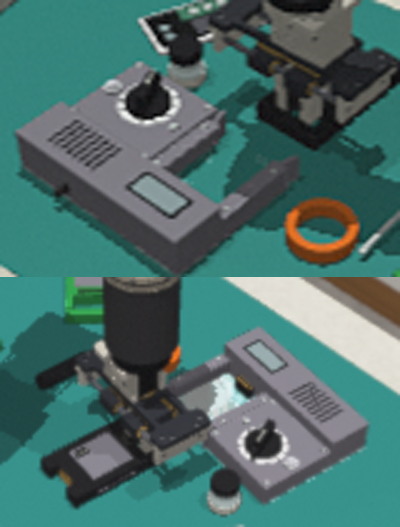

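The pack is straight and fully clear of the rails. I'll spread the fingers against the loop's arms, then turn clockwise about the pack's centre, which lies 48 mm behind the tool.

move_arm --claw 0.24 --steps '[{"tx": 0, "ty": 0, "tz": 0, "rx": 0, "ry": 0, "rz": 0}, {"tx": 0, "ty": 0, "tz": 0, "rx": 0, "ry": 0, "rz": 0}, {"tx": -0.2, "ty": 4, "tz": 0, "rx": 0, "ry": 0, "rz": 0.08}, {"tx": -0.6, "ty": 7.5, "tz": 0, "rx": 0, "ry": 0, "rz": 0.157}]'

```text
t: 9.43
position: [0.5421, -0.0742, 0.0059]
tcp_rot: [0.99, -0.144, -0.001, 0.0]
force: [1.8, 2.1, 2.0]
opening: 0.0208
finger_force: 1.1
```

move_arm --steps '[{"tx": -0.6, "ty": 7.5, "tz": 0, "rx": 0, "ry": 0, "rz": 0.157}, {"tx": -2.3, "ty": 14.8, "tz": 0, "rx": 0, "ry": 0, "rz": 0.314}, {"tx": -5.2, "ty": 21.8, "tz": 0, "rx": 0, "ry": 0, "rz": 0.471}, {"tx": -9.2, "ty": 28.2, "tz": 0, "rx": 0, "ry": 0, "rz": 0.628}, {"tx": -14.1, "ty": 33.9, "tz": 0, "rx": 0, "ry": 0, "rz": 0.785}, {"tx": -19.8, "ty": 38.8, "tz": 0, "rx": 0, "ry": 0, "rz": 0.942}, {"tx": -26.2, "ty": 42.8, "tz": 0, "rx": 0, "ry": 0, "rz": 1.1}, {"tx": -33.2, "ty": 45.7, "tz": 0, "rx": 0, "ry": 0, "rz": 1.257}, {"tx": -40.5, "ty": 47.4, "tz": 0, "rx": 0, "ry": 0, "rz": 1.414}, {"tx": -48, "ty": 48, "tz": 0, "rx": 0, "ry": 0, "rz": 1.571}, {"tx": -48, "ty": 48, "tz": 0, "rx": 0, "ry": 0, "rz": 1.571}]'

```text
t: 10.8
position: [0.4814, -0.1068, 0.0058]
tcp_rot: [-0.599, 0.801, 0.001, -0.001]
force: [0.9, 0.0, -1.2]
opening: 0.0209
finger_force: 0.0
```

```bash
python3 - <<'E'
from h import *
s=readout.state(); print(s["t"],np.round(s["position"],4),np.round(s["tcp_rot"],4),np.round(s["qpos"],2),s["opening"],s["finger_force"])
for c in ["scene","side"]:
    im=vision.grab_frame(c)[:,:,::-1]; cv2.imwrite(f"pics/{c}2.png",im)
a=cv2.imread("pics/scene2.png")[150:260,230:390]; b=cv2.imread("pics/side2.png")[160:270,240:400]
cv2.imwrite("pics/v2.png",np.vstack([cv2.resize(a,(430,296),interpolation=2),cv2.resize(b,(430,296),interpolation=2)]))
E
```

```text
10.8 [ 0.4814 -0.1068  0.0058] [-0.5991  0.8007  0.0009 -0.0013] [ 0.18  0.33 -0.64 -0.   -0.6  -0.47] 0.020927055247880272 0.0
```

View pics/v2.png

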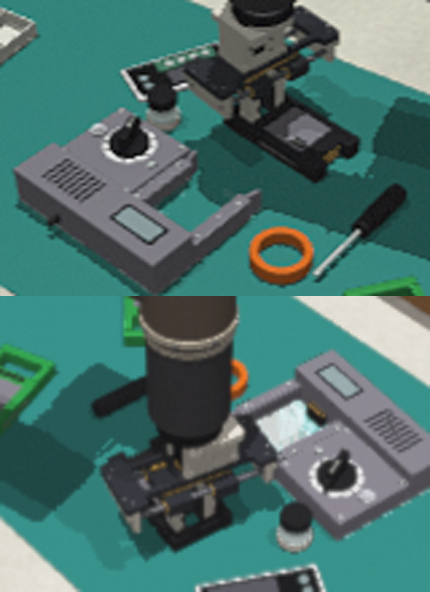

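It's turning cleanly: the notch points left and the handle right, with the jar and phone clear. On with the remaining 81°.

move_arm --steps '[{"tx": -0.6, "ty": 7.5, "tz": 0, "rx": 0, "ry": 0, "rz": 0.157}, {"tx": -2.3, "ty": 14.8, "tz": 0, "rx": 0, "ry": 0, "rz": 0.314}, {"tx": -5.2, "ty": 21.8, "tz": 0, "rx": 0, "ry": 0, "rz": 0.471}, {"tx": -9.2, "ty": 28.2, "tz": 0, "rx": 0, "ry": 0, "rz": 0.628}, {"tx": -14.1, "ty": 33.9, "tz": 0, "rx": 0, "ry": 0, "rz": 0.785}, {"tx": -19.8, "ty": 38.8, "tz": 0, "rx": 0, "ry": 0, "rz": 0.942}, {"tx": -26.2, "ty": 42.8, "tz": 0, "rx": 0, "ry": 0, "rz": 1.1}, {"tx": -33.2, "ty": 45.7, "tz": 0, "rx": 0, "ry": 0, "rz": 1.257}, {"tx": -40.5, "ty": 47.4, "tz": 0, "rx": 0, "ry": 0, "rz": 1.412}, {"tx": -40.5, "ty": 47.4, "tz": 0, "rx": 0, "ry": 0, "rz": 1.412}]'

```text
t: 12.15
position: [0.4493, -0.0543, 0.0061]
tcp_rot: [0.062, 0.998, -0.0, -0.0]
force: [0.3, 0.4, -0.2]
opening: 0.0208
finger_force: 0.0
```

```bash
python3 - <<'E'
from h import *
s=readout.state(); print(s["t"],np.round(s["position"],4),np.round(s["tcp_rot"],4),np.round(s["qpos"],2))
d=[.6149,-.0735,-.1278]; ca,sa=np.cos(d[2]),np.sin(d[2]); q=np.array(s["position"][:2])-d[:2]; print("tcp in dock",ca*q[0]+sa*q[1],-sa*q[0]+ca*q[1])
for c in ["scene","side"]:
    im=vision.grab_frame(c)[:,:,::-1]; cv2.imwrite(f"pics/{c}3.png",im)
    print([(np.round(d["bbox"]).tolist(),round(d["score"],2)) for d in vision.recognise("pack_contacts",c)])
a=cv2.imread("pics/scene3.png")[150:260,230:390]; b=cv2.imread("pics/side3.png")[160:270,240:400]
cv2.imwrite("pics/v3.png",np.vstack([cv2.resize(a,(430,296),interpolation=2),cv2.resize(b,(430,296),interpolation=2)]))
E
```

```text
12.15 [ 0.4493 -0.0543  0.0061] [ 6.190e-02  9.981e-01 -1.000e-04 -5.000e-04] [ 0.32  0.28 -0.74 -0.   -0.56 -2.01]
tcp in dock -0.16673238511343333 -0.0020378993374120837
[([314.0, 184.0, 361.0, 218.0], 0.96), ([355.0, 254.0, 407.0, 309.0], 0.93), ([405.0, 203.0, 440.0, 243.0], 0.69), ([284.0, 181.0, 298.0, 200.0], 0.44)]
[([280.0, 210.0, 332.0, 253.0], 0.81), ([216.0, 176.0, 261.0, 215.0], 0.61)]
```

View pics/v3.png

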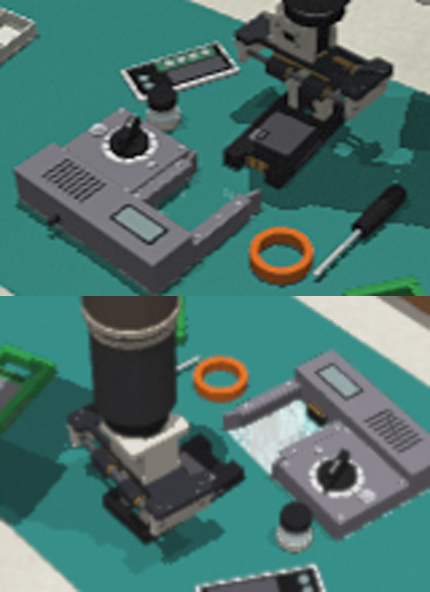

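The pack is turned, with its contact end facing the mouth and roughly in line. Next I'll slide it in slowly, shifting 2 mm sideways to the bay's middle.

move_arm --steps '[{"tx": -4, "ty": 1, "tz": 0, "rx": 0, "ry": 0, "rz": 0}, {"tx": -9, "ty": 2, "tz": 0, "rx": 0, "ry": 0, "rz": 0}, {"tx": -15, "ty": 2, "tz": 0, "rx": 0, "ry": 0, "rz": 0}, {"tx": -21, "ty": 2, "tz": 0, "rx": 0, "ry": 0, "rz": 0}, {"tx": -27, "ty": 2, "tz": 0, "rx": 0, "ry": 0, "rz": 0}, {"tx": -32, "ty": 2, "tz": 0, "rx": 0, "ry": 0, "rz": 0}, {"tx": -37, "ty": 2, "tz": 0, "rx": 0, "ry": 0, "rz": 0}, {"tx": -41, "ty": 2, "tz": 0, "rx": 0, "ry": 0, "rz": 0}, {"tx": -45, "ty": 2, "tz": 0, "rx": 0, "ry": 0, "rz": 0}]'

```text
t: 13.48
position: [0.4925, -0.0589, 0.006]
tcp_rot: [0.064, 0.998, -0.0, -0.002]
force: [-5.8, 0.8, 4.9]
opening: 0.0212
finger_force: 2.9
```

move_arm --steps '[{"tx": -4, "ty": 0, "tz": 0, "rx": 0, "ry": 0, "rz": 0}, {"tx": -8, "ty": 0, "tz": 0, "rx": 0, "ry": 0, "rz": 0}, {"tx": -12, "ty": 0, "tz": 0, "rx": 0, "ry": 0, "rz": 0}, {"tx": -16, "ty": 0, "tz": 0, "rx": 0, "ry": 0, "rz": 0}, {"tx": -20, "ty": 0, "tz": 0, "rx": 0, "ry": 0, "rz": 0}, {"tx": -24, "ty": 0, "tz": 0, "rx": 0, "ry": 0, "rz": 0}, {"tx": -28, "ty": 0, "tz": 0, "rx": 0, "ry": 0, "rz": 0}]'

```text
t: 14.35
position: [0.5203, -0.0624, 0.006]
tcp_rot: [0.064, 0.998, -0.0, -0.002]
force: [-5.7, 0.9, 5.3]
opening: 0.0213
finger_force: 3.0
```

```bash
python3 - <<'E'
from h import *
s=readout.state(); print(np.round(s["force"],1),np.round(s["moment"],2))
for c in ["scene","side"]:
    im=vision.grab_frame(c)[:,:,::-1]; cv2.imwrite(f"pics/{c}4.png",im)
a=cv2.imread("pics/scene4.png")[160:250,240:370]; b=cv2.imread("pics/side4.png")[170:260,270:400]
cv2.imwrite("pics/v4.png",np.vstack([cv2.resize(a,(430,298),interpolation=2),cv2.resize(b,(430,298),interpolation=2)]))
E
```

```text
[-5.7  0.9  5.3] [0.3  1.99 0.03]
```

View pics/v4.png

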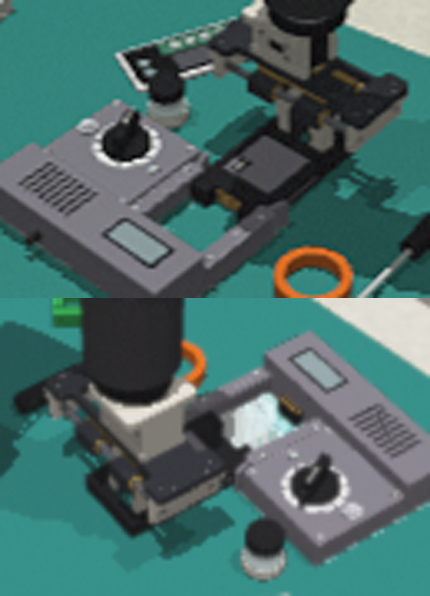

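The contact end is in between the rails, and the force of about 6 N is just sliding friction. Continuing.

move_arm --steps '[{"tx": -6, "ty": 0, "tz": 0, "rx": 0, "ry": 0, "rz": 0}, {"tx": -12, "ty": 0, "tz": 0, "rx": 0, "ry": 0, "rz": 0}, {"tx": -18, "ty": 0, "tz": 0, "rx": 0, "ry": 0, "rz": 0}, {"tx": -24, "ty": 0, "tz": 0, "rx": 0, "ry": 0, "rz": 0}, {"tx": -30, "ty": 0, "tz": 0, "rx": 0, "ry": 0, "rz": 0}, {"tx": -36, "ty": 0, "tz": 0, "rx": 0, "ry": 0, "rz": 0}, {"tx": -42, "ty": 0, "tz": 0, "rx": 0, "ry": 0, "rz": 0}, {"tx": -48, "ty": 0, "tz": 0, "rx": 0, "ry": 0, "rz": 0}, {"tx": -53, "ty": 0, "tz": 0, "rx": 0, "ry": 0, "rz": 0}, {"tx": -57, "ty": 0, "tz": 0, "rx": 0, "ry": 0, "rz": 0}, {"tx": -60, "ty": 0, "tz": 0, "rx": 0, "ry": 0, "rz": 0}]'

```text
t: 15.82
position: [0.5818, -0.0694, 0.0064]
tcp_rot: [0.064, 0.998, -0.0, -0.0]
force: [-3.7, -0.5, -1.2]
opening: 0.0211
finger_force: 1.6
```

move_arm --steps '[{"tx": -2, "ty": 0, "tz": 0, "rx": 0, "ry": 0, "rz": 0}, {"tx": -4, "ty": 0, "tz": 0, "rx": 0, "ry": 0, "rz": 0}, {"tx": -6, "ty": 0, "tz": 0, "rx": 0, "ry": 0, "rz": 0}, {"tx": -8, "ty": 0, "tz": 0, "rx": 0, "ry": 0, "rz": 0}, {"tx": -9, "ty": 0, "tz": 0, "rx": 0, "ry": 0, "rz": 0}, {"tx": -10, "ty": 0, "tz": 0, "rx": 0, "ry": 0, "rz": 0}, {"tx": -10, "ty": 0, "tz": 0, "rx": 0, "ry": 0, "rz": 0}]'

```text
t: 16.7
position: [0.5917, -0.0707, 0.0064]
tcp_rot: [0.064, 0.998, 0.0, 0.0]
force: [-2.4, 0.6, -0.7]
opening: 0.0207
finger_force: 1.1
```

move_arm --steps '[{"tx": -1, "ty": 0, "tz": 0, "rx": 0, "ry": 0, "rz": 0}, {"tx": -2, "ty": 0, "tz": 0, "rx": 0, "ry": 0, "rz": 0}, {"tx": -3, "ty": 0, "tz": 0, "rx": 0, "ry": 0, "rz": 0}, {"tx": -4, "ty": 0, "tz": 0, "rx": 0, "ry": 0, "rz": 0}, {"tx": -5, "ty": 0, "tz": 0, "rx": 0, "ry": 0, "rz": 0}]'

```text
t: 17.32
position: [0.5966, -0.0714, 0.0064]
tcp_rot: [0.064, 0.998, -0.0, -0.0]
force: [-3.3, 0.0, -0.1]
opening: 0.0206
finger_force: 1.7
```

move_arm --steps '[{"tx": -1, "ty": 0, "tz": 0, "rx": 0, "ry": 0, "rz": 0}, {"tx": -2, "ty": 0, "tz": 0, "rx": 0, "ry": 0, "rz": 0}]'

```text
t: 17.58
position: [0.5983, -0.0716, 0.0064]
tcp_rot: [0.064, 0.998, -0.0, -0.0]
force: [-7.5, 2.5, 4.0]
opening: 0.0207
finger_force: 3.6
```

move_arm --steps '[{"tx": -0.7, "ty": 0, "tz": 0, "rx": 0, "ry": 0, "rz": 0}, {"tx": -1.4, "ty": 0, "tz": 0, "rx": 0, "ry": 0, "rz": 0}]'

```text
t: 17.82
position: [0.5983, -0.0716, 0.0064]
tcp_rot: [0.064, 0.998, -0.0, -0.001]
force: [-10.3, 4.2, 8.3]
opening: 0.0212
finger_force: 5.4
```

move_arm --steps '[{"tx": -0.8, "ty": 0, "tz": 0, "rx": 0, "ry": 0, "rz": 0}, {"tx": -1.6, "ty": 0, "tz": 0, "rx": 0, "ry": 0, "rz": 0}, {"tx": -1.6, "ty": 0, "tz": 0, "rx": 0, "ry": 0, "rz": 0}]'

```text
t: 18.2
position: [0.5984, -0.0717, 0.0063]
tcp_rot: [0.064, 0.998, -0.0, -0.003]
force: [-13.7, 5.9, 10.1]
opening: 0.0209
finger_force: 7.2
```

Seated: the tool is stopped at 14 N and has moved only about 0.1 mm in the last pushes. I'll ease off, draw the fingers in, lift straight out and look from above.

move_arm --claw 0.12 --steps '[{"tx": 3, "ty": 0, "tz": 0, "rx": 0, "ry": 0, "rz": 0}, {"tx": 7, "ty": 0, "tz": 0, "rx": 0, "ry": 0, "rz": 0}, {"tx": 7, "ty": 0, "tz": 0, "rx": 0, "ry": 0, "rz": 0}, {"tx": 7, "ty": 0, "tz": -10, "rx": 0, "ry": 0, "rz": 0}, {"tx": 7, "ty": 0, "tz": -25, "rx": 0, "ry": 0, "rz": 0}, {"tx": 7, "ty": 0, "tz": -60, "rx": 0, "ry": 0, "rz": 0}, {"tx": 7, "ty": 0, "tz": -110, "rx": 0, "ry": 0, "rz": 0}, {"tx": -30, "ty": -20, "tz": -160, "rx": 0, "ry": 0, "rz": 0}, {"tx": -70, "ty": -40, "tz": -200, "rx": 0, "ry": 0, "rz": 0}, {"tx": -95, "ty": -60, "tz": -240, "rx": 0, "ry": 0, "rz": 0}, {"tx": -95, "ty": -60, "tz": -240, "rx": 0, "ry": 0, "rz": 0}, {"tx": -95, "ty": -60, "tz": -240, "rx": 0, "ry": 0, "rz": 0}]'

```text
t: 19.7
position: [0.6876, -0.1436, 0.2467]
tcp_rot: [0.064, 0.998, 0.0, 0.0]
force: [-0.3, -0.0, -0.9]
opening: 0.0104
finger_force: 0.0
```

```bash
python3 - <<'E'
from h import *
import json
s=readout.state(); print(s["t"],np.round(s["position"],4),np.round(s["tcp_rot"],4),np.round(s["qpos"],2)); json.dump({k:np.array(s[k]).tolist() for k in ("position","tcp_rot")},open("w5.json","w"))
im=vision.grab_frame("wrist")[:,:,::-1]; cv2.imwrite("pics/w5.png",im)
cv2.imwrite("pics/w5c.png",cv2.resize(im[0:240,150:470],None,fx=2.5,fy=2.5,interpolation=2))
E
```

```text
19.7 [ 0.6876 -0.1436  0.2467] [6.410e-02 9.979e-01 2.000e-04 1.000e-04] [ 0.07  0.39  0.11 -0.   -1.29 -1.77]
```

View pics/w5c.png

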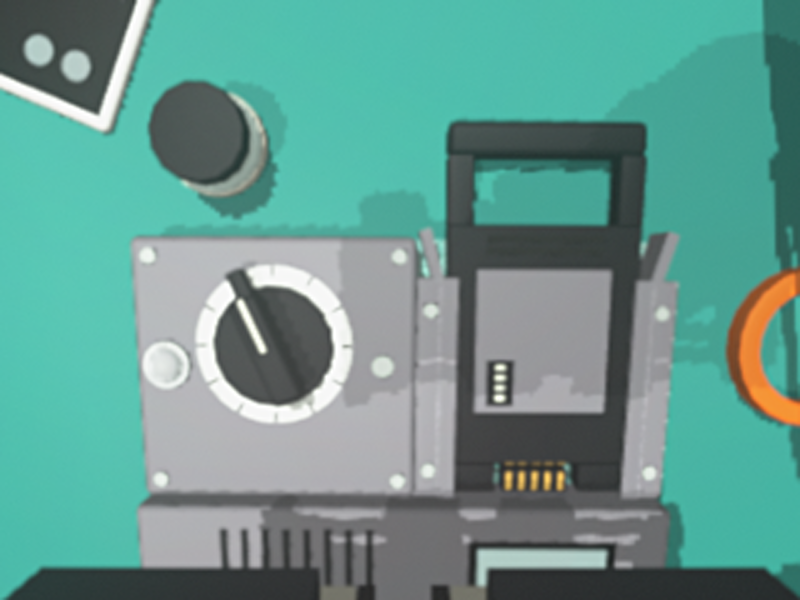

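The pack sits against the stop with its tongue in the notch at crop (535,478). The pointer tip is at crop (235,272), the lamp at (166,364). I'll measure them from this view.

```bash
python3 - <<'E'
from h import *
import json
from scipy.optimize import least_squares
s=json.load(open("w5.json")); c=cam("wrist",s)
px=lambda l: np.array(l)/2.5+[150,0]
def T(p,P):
    P=np.array(P,float)/1000; a=p[2]; R=np.array([[np.cos(a),-np.sin(a),0],[np.sin(a),np.cos(a),0],[0,0,1]])
    return P@R.T+[p[0],p[1],0]
D=[(0,-176,34),(0,-56,34),(53.2,-162.3,39),(53.2,-69.7,34),(45,-116,35),(112,-176,34)]
u=px([(133,238),(413,238),(166,364),(382,367),(274,344),(150,494)])
r=least_squares(lambda p:(proj(c,T(p,D))-u).ravel(),[.6,-.07,-.1]); d=r.x
print("dock",d.round(4),r.fun.reshape(-1,2).round(1).tolist())
P=[(-80,42,22),(-80,-42,22),(-38,31,22),(-38,-31,22),(-66,31,22),(-66,-31,22)]
v=px([(646,124),(448,124),(612,227),(473,227),(612,158),(473,158)])
r=least_squares(lambda p:(proj(c,T(p,P))-v).ravel(),[.6,-.07,-.1]); p=r.x
ca,sa=np.cos(d[2]),np.sin(d[2]); q=p[:2]-d[:2]; print("pack in dock (want .032)",ca*q[0]+sa*q[1],-sa*q[0]+ca*q[1],p[2]-d[2],r.fun.round(1).tolist())
ax=T(d,[(45,-116,50)])[0]
for w in [back(c,px([(235,272)]),.052)[0]-ax, np.subtract(*back(c,px([(240,302),(263,352)]),.063))]:
    w=[ca*w[0]+sa*w[1],-sa*w[0]+ca*w[1]]; print("q",np.degrees(np.arctan2(-w[1],-w[0])),np.hypot(*w[:2]))
print("axis",ax,"lamp",T(d,[(53.2,-162.3,0)]))
E
```

```text
dock [ 0.6159 -0.072  -0.1341] [[-1.7, -0.7], [1.9, -0.5], [-0.2, 0.7], [0.9, -0.7], [0.5, 0.7], [-1.5, 1.0]]
pack in dock (want .032) 0.03332984345736041 -0.0022208956781373836 0.010718143642169359 [0.0, -0.1, -1.3, -0.4, 1.1, 0.2, -1.3, 0.2, 2.5, 0.3, -0.9, 0.1]
q 22.619043661656374 0.033161795463716746
q 23.380229370114368 0.0210027649475223
axis [ 0.64500317 -0.19297353  0.05      ] lamp [[ 0.64694134 -0.23995409  0.        ]]
```

The pack is home: centre at 33 mm against a nominal 32, and 0.6° off. The selector is at 23°, axis (0.645, -0.1935). Now above it, with the pads along the bar.

move_arm --claw 0.32 --steps '[{"tx": 18, "ty": -28, "tz": 30, "rx": 0, "ry": 0, "rz": -0.15}, {"tx": 36, "ty": -55, "tz": 70, "rx": 0, "ry": 0, "rz": -0.3}, {"tx": 36, "ty": -55, "tz": 110, "rx": 0, "ry": 0, "rz": -0.398}, {"tx": 36, "ty": -55, "tz": 147, "rx": 0, "ry": 0, "rz": -0.398}, {"tx": 36, "ty": -55, "tz": 147, "rx": 0, "ry": 0, "rz": -0.398}, {"tx": 36, "ty": -55, "tz": 147, "rx": 0, "ry": 0, "rz": -0.398}]'

```text
t: 20.5
position: [0.646, -0.1933, 0.1007]
tcp_rot: [-0.135, 0.991, -0.0, 0.0]
force: [0.8, -0.5, 0.4]
opening: 0.028
finger_force: 0.0
```

move_arm --steps '[{"tx": 0, "ty": 0, "tz": 15, "rx": 0, "ry": 0, "rz": 0}, {"tx": 0, "ty": 0, "tz": 30, "rx": 0, "ry": 0, "rz": 0}, {"tx": 0, "ty": 0, "tz": 40, "rx": 0, "ry": 0, "rz": 0}, {"tx": 0, "ty": 0, "tz": 48, "rx": 0, "ry": 0, "rz": 0}, {"tx": 0, "ty": 0, "tz": 54, "rx": 0, "ry": 0, "rz": 0}, {"tx": 0, "ty": 0, "tz": 54, "rx": 0, "ry": 0, "rz": 0}]'

```text
t: 21.25
position: [0.6451, -0.1935, 0.0448]
tcp_rot: [-0.135, 0.991, 0.0, -0.0]
force: [-1.0, 0.4, 0.1]
opening: 0.0278
finger_force: 0.0
```

move_arm --claw 0.12 --steps '[{"tx": 0, "ty": 0, "tz": 0, "rx": 0, "ry": 0, "rz": 0}, {"tx": 0, "ty": 0, "tz": 0, "rx": 0, "ry": 0, "rz": 0}, {"tx": 0, "ty": 0, "tz": 0, "rx": 0, "ry": 0, "rz": 0}, {"tx": 0, "ty": 0, "tz": 0, "rx": 0, "ry": 0, "rz": 0}]'

```text
t: 21.75
position: [0.6456, -0.1931, 0.0458]
tcp_rot: [-0.135, 0.991, 0.0, 0.0]
force: [-1.1, 4.8, 4.1]
opening: 0.0116
finger_force: 30.0
```

The bar is gripped at 11.6 mm opening. I'll turn it 77° counter-clockwise.

move_arm --steps '[{"tx": 0, "ty": 0, "tz": 0, "rx": 0, "ry": 0, "rz": -0.1}, {"tx": 0, "ty": 0, "tz": 0, "rx": 0, "ry": 0, "rz": -0.22}, {"tx": 0, "ty": 0, "tz": 0, "rx": 0, "ry": 0, "rz": -0.34}, {"tx": 0, "ty": 0, "tz": 0, "rx": 0, "ry": 0, "rz": -0.46}, {"tx": 0, "ty": 0, "tz": 0, "rx": 0, "ry": 0, "rz": -0.58}, {"tx": 0, "ty": 0, "tz": 0, "rx": 0, "ry": 0, "rz": -0.7}, {"tx": 0, "ty": 0, "tz": 0, "rx": 0, "ry": 0, "rz": -0.82}, {"tx": 0, "ty": 0, "tz": 0, "rx": 0, "ry": 0, "rz": -0.94}, {"tx": 0, "ty": 0, "tz": 0, "rx": 0, "ry": 0, "rz": -1.06}, {"tx": 0, "ty": 0, "tz": 0, "rx": 0, "ry": 0, "rz": -1.17}, {"tx": 0, "ty": 0, "tz": 0, "rx": 0, "ry": 0, "rz": -1.26}, {"tx": 0, "ty": 0, "tz": 0, "rx": 0, "ry": 0, "rz": -1.344}, {"tx": 0, "ty": 0, "tz": 0, "rx": 0, "ry": 0, "rz": -1.344}, {"tx": 0, "ty": 0, "tz": 0, "rx": 0, "ry": 0, "rz": -1.344}]'

```text
t: 23.5
position: [0.6445, -0.1923, 0.0458]
tcp_rot: [0.722, -0.691, -0.001, 0.0]
force: [-4.6, 8.9, 6.6]
opening: 0.0116
finger_force: 30.0
```

move_arm --claw 0.32 --steps '[{"tx": 0, "ty": 0, "tz": 0, "rx": 0, "ry": 0, "rz": 0}, {"tx": 0, "ty": 0, "tz": 0, "rx": 0, "ry": 0, "rz": 0}, {"tx": 0, "ty": 0, "tz": 0, "rx": 0, "ry": 0, "rz": 0}, {"tx": 0, "ty": 0, "tz": -10, "rx": 0, "ry": 0, "rz": 0}, {"tx": 0, "ty": 0, "tz": -30, "rx": 0, "ry": 0, "rz": 0}, {"tx": 0, "ty": 0, "tz": -80, "rx": 0, "ry": 0, "rz": 0}, {"tx": 0, "ty": 0, "tz": -140, "rx": 0, "ry": 0, "rz": 0}, {"tx": 0, "ty": 0, "tz": -200, "rx": 0, "ry": 0, "rz": 0}, {"tx": 0, "ty": 0, "tz": -200, "rx": 0, "ry": 0, "rz": 0}, {"tx": 0, "ty": 0, "tz": -200, "rx": 0, "ry": 0, "rz": 0}]'

```text
t: 24.75
position: [0.6452, -0.1934, 0.246]
tcp_rot: [0.722, -0.692, 0.0, -0.0]
force: [-0.0, 0.4, -0.0]
opening: 0.0282
finger_force: 0.0
```

```bash
python3 - <<'E'
from h import *
s=readout.state(); print(s["t"],np.round(s["position"],4),np.round(s["force"],1),s["opening"])
im=vision.grab_frame("wrist"); cv2.imwrite("pics/w6.png",im[:,:,::-1]); c=cam("wrist",s)
for q in ["selector_pointer","selector","charge_lamp","pack_contacts"]:
    print(q,[(np.round(d["bbox"]).tolist(),round(d["score"],2)) for d in vision.recognise(q,"wrist")][:2])
ax=np.array([.645,-.1935]); d=-.131
print("axis px",proj(c,[*ax,.06]).round(),"lamp px",proj(c,[.647,-.2405,.04]).round())
# top-down patch in dock axes at z=.061: 1 px = 2 mm, rows -> dock +x up, cols -> dock -y right
g=np.arange(-30,31,2)/1000; A,B=np.meshgrid(-g,-g,indexing="ij")
X=ax[0]+A*np.cos(d)-B*np.sin(d); Y=ax[1]+A*np.sin(d)+B*np.cos(d)
uv=proj(c,np.c_[X.ravel(),Y.ravel(),np.full(X.size,.062)]).astype(np.float32).reshape(*X.shape,2)
p=cv2.remap(cv2.cvtColor(im,cv2.COLOR_RGB2GRAY),uv[...,0],uv[...,1],1)
for r in p: print("".join(" .:-=+*#%@"[min(9,v//26)] for v in r))
E
```

```text
24.75 [ 0.6452 -0.1934  0.246 ] [-0.   0.4 -0. ] 0.02822652205923874
selector_pointer [([289.0, 140.0, 334.0, 200.0], 0.65)]
selector [([287.0, 141.0, 336.0, 199.0], 0.83)]
charge_lamp [([301.0, 120.0, 323.0, 140.0], 0.81)]
pack_contacts [([245.0, 230.0, 344.0, 302.0], 0.87)]
axis px [[311. 177.]] lamp px [[311. 129.]]
-------------==+++=+++==*******
-----------=+*****=*****%#*****
---------===******+**%@@@%%****
--------=+*=*#*++==++%@@@#@@***
-------=****++-::::::-+%@@@@@#*
------+##%#=-:..:::::::-#@@@@@*
+=+++*@@@%+::::::::::::::=@@@@%
+++++#@@%=::::::::::::::::+%@@@
++++*%#%+::::::::::::::::::+@@#
+++=+#*+:.::::::::::::::::::#@@
====+**-..::::::::::::::::::-*#
---=**+:.::::::::::::::::::::==
---+**=..::::::::::::::::::::::
---+**-.::.::::::::::::-=#+::::
---+++:..:::::::::-==++++#+:::=
---==:..:::::::-+++==--::::::-%
---++:..::::::::-::::::::::::-@
---=*-..:::::::::::::::::::::=@
---=*-..:::::::::::::::::::::#@
----+=......::::::::::::::::-%@
----+*=:...:::::::::::::::::+@@
----+*==:.:::::::::::::::::-%@@
-----=+*=:.::::::::::::::::#@%#
-----=***=:.::::::::::::::#@@@@
-----=*%%%*-::::::::::::-#@@@@%
====++*@@@@%+:::::::::-*@@@@@%*
+++++++#%@@%@#+=----=*%@@@@@%**
++++++++*%%#@@@@%%%@@@@@@#@%***
+++++*+*+**%@@@@@@%@@@@@@##****
++++++******#%@@@@#@@@@%#******
++*++**********#%%#%%#*********
```

The pointer's white line runs about 10° past sideways, so q is about 100°, and the lamp lies straight ahead of its tip (lamp (312,130), axis (311,177)). The arm is clear, so I'll hand in.

```bash
python3 -c "
from rig import order; print(order.hand_in())"
```

```text
the job is handed in; nothing more can be done
None
```

I turned the pack end for end and slid it home contact end first (about 14 N on the tool at most), then turned the selector counter-clockwise, the shorter way, to point at the domed lamp; it was handed in at about 25 s and no verdict came back.

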